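# Third hand at the V-block jig

## Task

Lay the plain round steel bar in both V-blocks of the jig, its end still clear of the sprung stop. Then slide it lengthwise against the stop's plunger and press with about 10 N, so that the upright indicator pin stands between the two pairs of brass ribs, never pushing the plunger nearly all the way in. Finish while holding it pressed steadily like that, so that a colleague can clamp the bar, and leave the other tools alone.

Things in the scene. Friction and masses are not known exactly. Their poses are not given: they have to be found in the camera images.
- bar_center (a point): The bar: a plain round steel offcut of even thickness with square ends, 15 mm diameter, 151 mm long, about 0.2 kg; it starts lying loose on the table. This point is its centre; its y axis runs along the bar (either end may go first), and it may have rolled about that axis.
- bar: The same bar; its origin is on its skin, 7.5 mm from the centre line at mid-length.
- jig: The jig, fixed to the table. Origin: underside of its steel base plate (90 x 262 mm, 10 mm thick), midway between the V-blocks; z up; y runs along the bar's seat, +y points away from the stop. Two V-blocks, each 60 mm wide (x), 24 mm long (y), tops at z = 50 mm, centred at y = +52 and -52 mm: an 80 mm gap for fingers between them.
- seat (a point): Point on the centre line of a seated bar, midway between the V-blocks: 42.6 mm above the table, at x = 0, y = 0 of the jig; axes as the jig's. The 90 degree V grooves are 36 mm wide at the top and 18 mm deep. A bar centred 10 mm from here towards +y is well seated and clear of the plunger; at +2 mm it just touches it.
- housing_top (a point): On top of the stop's grey housing (48 mm wide, 58 mm high, ribs to 64 mm, pin to 79 mm), midway between the two pairs of brass ribs, at jig y = -128 mm. The housing spans jig y = -107 to -170 mm with its end nut.
- plunger_face (a point): Centre of the flat face of the sprung plunger's head (22 mm disc), on which the bar's end bears; in the jig frame at x = 0, z = 42.6 mm, y = -73.5 mm when out.
- plunger (a joint): How far the plunger is pushed in towards jig -y, in m: 0 is out, 0.020 the hard end. Force = 2 N + 1 N per mm. Its upright 5 mm pin, through the slot in the housing's top, stands between the two brass rib pairs (11 mm apart) from 0.005 (7 N) to 0.011 (13 N); 0.008 (10 N) is midway.
- drift: Bystander: a tapered round drift, 21 x 138 mm, loose on the table. Leave alone.
- chisel: Bystander: a hot chisel, 22 x 154 mm with a flat cutting edge, loose on the table. Leave alone.
- punch: Bystander: a tapered round punch, 18 x 141 mm, loose on the table. Leave alone.
Not all that is in view belongs to the job. Leave any green look-alike of the bar alone.

How it is judged (in metres and radians):
On the way:
1. the bar lies in both V-blocks, its end still clear of the plunger (x of bar_center in the frame of jig between -0.004 and 0.004 m and z of bar_center in the frame of jig between 0.039 and 0.0465 m and y of bar_center in the frame of jig between -0.005 and 0.022 m and angle between the y axis of bar_center and the y axis of jig, either way round below 0.06 rad and value of joint plunger below 0.001 m), for 0.2 s.
At the end, for the whole second after the job is handed in: The bar is seated in both V-blocks (centre line within 4 mm and 0.06 rad of the seat), its end bears on the plunger, the plunger is pushed in 5 to 11 mm (7 to 13 N, pin between the ribs) and stays so, at rest, with the fingers still holding or pushing the bar (x of bar_center in the frame of jig between -0.004 and 0.004 m and z of bar_center in the frame of jig between 0.039 and 0.0465 m and angle between the y axis of bar_center and the y axis of jig, either way round below 0.06 rad and distance between bar_center and plunger_face between 0.0725 and 0.0785 m and value of joint plunger between 0.005 and 0.011 m and contact force between bar and jig above 5 N and contact force between bar and the fingers above 3 N and linear speed of bar below 0.02 m/s); the arm keeps its last pose, push and grip.
It fails at once if the plunger is pushed nearly all the way in (over 17 of its 20 mm) (value of joint plunger above 0.017 m).
It fails at once if another tool is moved by more than 3 cm (distance of any of drift, chisel, punch from where it was at the start of the episode above 0.03 m).
It also fails if it takes over 42 s, if anything falls off the work surface, if the arm or the gripper's body presses on something with over 40 N, if the wrist force passes 120 N, or if a joint passes its speed limit or range.

## Robot

A 6-joint arm with a two-finger parallel gripper is mounted at the origin on a cart in front of the work surface, level with it; the furniture and walls round the work are solid. World frame = base frame: x ahead of the robot, y to its left, z up, the work surface at z = 0. Lengths are in mm, angles in rad, forces in N, time in s.
With the tool pointing down it reaches from about 400 to 825 mm from the base axis. Payload 7 kg.
Tool frame: the origin (TCP) lies on the centre line of the jaws, within the pads' length; the fingertips stand 19 mm ahead of it and the grasp point (between the pads) is the TCP; z points along the fingers, y is the direction in which the jaws open and shut (so a half turn about z gives the same grasp; the last joint's range is limited). The gripper opens to 88 mm and grips with 3 to 60 N. Pads are 19 mm wide; open, the fingers measure 130 mm over their backs; the gripper's body (78 mm by 193 mm) begins 47 mm behind the grasp point.
Start: joints at [1.406, 0.359, 0.012, 0, -1.224, -0.288], TCP at [295.307, 606.951, 245.561] pointing down, gripper open.
Joint ranges: [-3.07, 3.07], [-1.43, 2.12], [-1.02, 1.25], [-3.03, 1.67], [-3.05, -0], [-3.03, 3.03]. Speed limits (rad/s): [2.39, 2.39, 3.01, 3.14, 3.14, 3.14].

## Interface

Orientations are given as a unit quaternion [x, y, z, w].
In Python, from station import * gives the robot as it stands.
- The arm moves only by the shell command python3 -m creep 'ROWS' [FORCE]. ROWS is a JSON object of lists of equal length, an entry for each row: "slide": the shift along the tool's x, y, z in m, a list of three; "rot": the turn, a rotation vector about the tool's x, y, z in rad, a list of three; "fingers": the opening, from 0 (shut) to 1 (fully open). A call has 1 to 5 rows; each row is the pose to reach, as a shift and turn from the pose commanded when the call began, along the tool's axes at that moment; what a row does not reach only later rows make up. A row lasts 1/10 s, in which the tool goes at most 50 mm and 8.59 degrees, less where a joint would pass 70% of its speed; a pose out of reach is approached as far as the arm can. A call with a gripper value outside its range is refused whole. The fingers move at their own pace and stop on an object; FORCE is the grip in N (left out, the last holds). Time passes only in rows, so rows that repeat a pose let the fingers close. It gives the time, the measured TCP pose, the force and the opening at its end, in the units of the state.
- observe(): the state, without advancing time (a new reading comes with each control period).
- grab_frame(name): name is "side" or "top"; returns the picture (400x640x3 uint8, blue, green, red); there is no depth.
- camera_params(name): a dict with "K" (3x3 intrinsics, pixels), "k1" (the pictures are not rectified: a ray, as slopes to the right and down, at radius r is drawn at 1 + k1 r^2 times it, then the intrinsics apply), "eye" and "attitude" of the camera in the world. Camera axes: x right, y down, z forward; pixel columns grow to the right and rows downward; lengths in mm; the calibration is good to about 2 mm. A picture is of the moment at which its call begins. camera_params takes no time and is no camera call.
- hand_in(): hands the job in, once; it reports no verdict.
The state is a dict: "clock": time; "qpos": joint angles; "joint_vel": joint speeds; "joint_efforts": joint torques, N m; "position": TCP position; "tool_rot": TCP orientation; "wrist_force": force on the tool from outside, world axes, zero at the start; "moment": the same for the moment, N m; "grip_width": finger opening in mm.
Only numpy, scipy, OpenCV 4.12 (cv2) and the standard library are available. Lean on these libraries where they do the work, as an engineer would, in place of code of your own. Each camera call takes 0.05 s, during which the arm holds its last target. There are 200 camera calls.

## Working session

There is one attempt and no reset: what is moved stays moved. The work goes in short steps, Python scripts to look and compute and a shell command to move; the robot and the scene stay as the last step left them, time stands still between calls to the robot, and variables do not carry over. Pictures are saved under pics/ and viewed, about 8 in all and at most 12, crops included, and the job is handed in when it is done.

```bash
mkdir -p pics; python3 - <<'E'
from station import *
import cv2
for n in ("side","top"):
    cv2.imwrite(f"pics/{n}0.png",grab_frame(n)); print(n,camera_params(n))
s=observe(); print(s)
E
```

```text
side {'K': array([[376.62783795,   0.        , 316.41716993],
       [  0.        , 376.62783795, 194.33443822],
       [  0.        ,   0.        ,   1.        ]]), 'k1': -0.09149674614739826, 'eye': array([ 354.97127035, -832.66313279,  668.48534325]), 'attitude': array([ 0.87195377, -0.08967145,  0.04937189, -0.47876725])}
top {'K': array([[364.53094512,   0.        , 317.58128188],
       [  0.        , 364.53094512, 199.14813247],
       [  0.        ,   0.        ,   1.        ]]), 'k1': -0.04086170983980294, 'eye': array([350.71421443,  99.66715459, 988.83111765]), 'attitude': array([ 0.70952488, -0.69817116,  0.07399351, -0.06046857])}
{'clock': 0.1, 'qpos': array([ 1.40611277e+00,  3.59293480e-01,  1.11311665e-02, -3.05070353e-04,
       -1.22411911e+00, -2.88099923e-01]), 'joint_vel': array([ 0.00037728, -0.00398999,  0.00342693,  0.00134042, -0.00049562,
        0.0017337 ]), 'joint_efforts': array([-2.13474130e-03, -5.84162092e+01,  2.93751240e+01,  7.01535031e+00,
        1.01768947e-02, -5.56643772e-05]), 'position': array([295.13360284, 606.58441141, 244.72267317]), 'tool_rot': array([ 9.74470720e-01, -2.24513348e-01, -9.73567728e-05,  7.49977624e-04]), 'wrist_force': array([ 0.89732282,  0.55496201, -0.15113693]), 'moment': array([-0.04326611,  0.01743737,  0.00090126]), 'grip_width': 87.34436178911058}
```

View pics/top0.png

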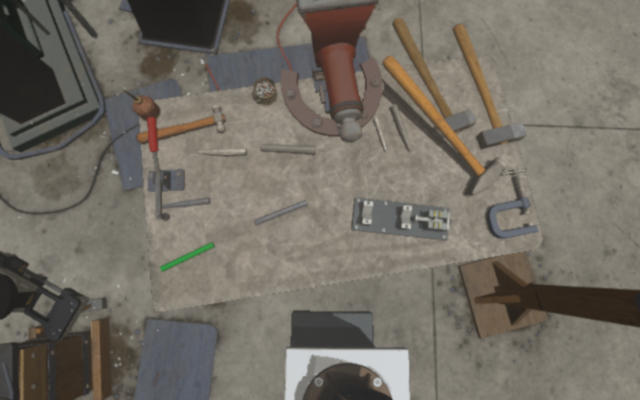

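View pics/side0.png

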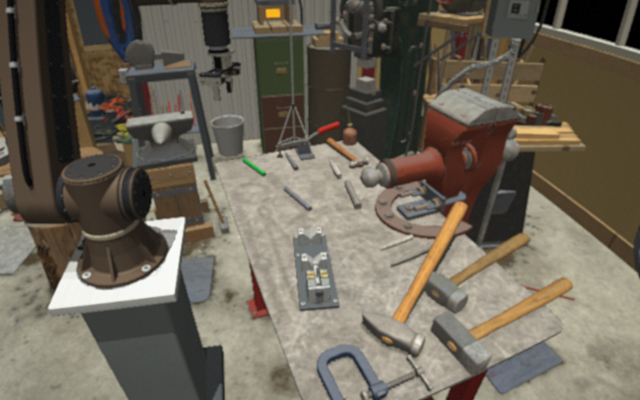

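The top picture shows the jig at (400,218) with its stop at the right end, and bar-like pieces at (281,212), (185,202), (222,152) and (288,149). The green decoy is at (187,257). Next I'll measure lengths and crop close-ups.

```bash
cat > h.py <<'E'
from station import *
import cv2, numpy as np
from scipy.spatial.transform import Rotation as R
from scipy.optimize import brentq
def cam(n):
    p=camera_params(n); return p["K"],p["k1"],np.array(p["eye"]),R.from_quat(p["attitude"]).as_matrix()
def px2w(n,uv,z):
    K,k1,e,A=cam(n); d=np.array([(uv[0]-K[0,2])/K[0,0],(uv[1]-K[1,2])/K[1,1]])
    rd=np.hypot(*d); r=brentq(lambda r:r*(1+k1*r*r)-rd,0,1.5); 
    v=A@np.array([*(d*(r/rd if rd>0 else 1)),1]); return e+v*(z-e[2])/v[2]
def w2px(n,P):
    K,k1,e,A=cam(n); c=A.T@(np.array(P)-e); s=c[:2]/c[2]; s=s*(1+k1*(s@s)); return s*K[0,0]+K[:2,2]
def crop(n,im,x0,y0,x1,y1,s,f):
    cv2.imwrite(f,cv2.resize(im[y0:y1,x0:x1],None,fx=s,fy=s,interpolation=cv2.INTER_CUBIC))
E
python3 - <<'E'
from h import *
print(w2px("top",[0,0,0]), w2px("top",[295,607,245]))
for a,b in [((255,221),(307,203)),((161,205),(210,201)),((198,152),(245,153)),((261,149),(315,151)),((162,269),(214,245))]:
    A,B=px2w("top",a,8),px2w("top",b,8); print(A.round(),B.round(),np.linalg.norm(A-B).round())
im=cv2.imread("pics/top0.png")
a=cv2.resize(im[135:230,155:325],None,fx=4.5,fy=4.5,interpolation=2)
cv2.imwrite("pics/c1.png",a)
crop("top",im,345,190,460,245,6,"pics/c2.png")
E
```

```text
[347.05526093 410.53734827] [ 55.9276765  292.33034461]
[477. 251.   8.] [529. 111.   8.] 149.0
[516. 509.   8.] [529. 376.   8.] 134.0
[669. 420.   8.] [668. 288.   8.] 132.0
[681. 243.   8.] [678.  91.   8.] 152.0
[344. 491.   8.] [410. 357.   8.] 149.0
```

View pics/c1.png

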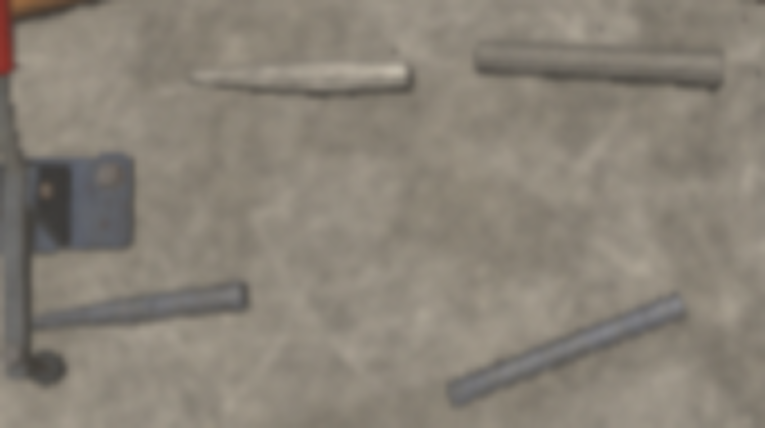

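View pics/c2.png

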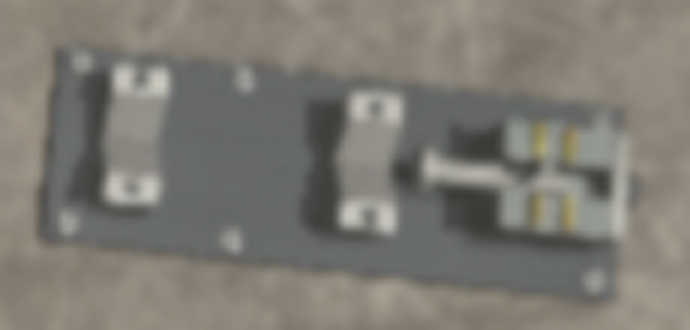

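```bash
cat > fit.py <<'E'
from h import *
from scipy.optimize import least_squares
pc=lambda x,y:np.array([345+x/6,190+y/6])
# jig +y = world +y approx (image left), jig +x ~ world +x (image up)
obs=[((24,52,50),pc(140,80)),((-24,52,50),pc(132,188)),((24,-52,50),pc(376,108)),((-24,-52,50),pc(367,217)),((0,-128,64),pc(555,177))]
def J(p,q):
    c,s=np.cos(p[2]),np.sin(p[2]); return [p[0]+c*q[0]-s*q[1],p[1]+s*q[0]+c*q[1],q[2]]
f=lambda p:np.concatenate([w2px("top",J(p,q))-o for q,o in obs])
r=least_squares(f,[500,-150,0]); 
if __name__=="__main__":
    print(r.x,f(r.x).round(1))
    p=r.x
    for x in(45,-45): print("plate edge px crop",[((w2px("top",J(p,(x,y,10)))-[345,190])*6).round() for y in (90,-170)])
    a=px2w("top",(255.4,222.1),7.5);b=px2w("top",(306.8,201.7),7.5);c=(a+b)/2;d=a-b
    print("bar",c,d,"yaw of +y axis",np.arctan2(-d[0],d[1]))
    for e in(a,b,c):print("side px",w2px("side",e))
    for q in[(0,52,50),(0,-52,50),(0,-128,64)]:print("jig side px",w2px("side",J(p,q)))
    s=observe();M=R.from_quat(s["tool_rot"]).as_matrix();print(M.round(3))
    im=cv2.imread("pics/side0.png")
    A=cv2.resize(im[175:315,270:370],None,fx=4.2,fy=4.2,interpolation=2)
    cv2.imwrite("pics/c3.png",A)
E
python3 fit.py
```

```text
[ 4.93886253e+02 -1.00196264e+02 -1.01198772e-01] [ 0.1  0.  -0.2  0.1 -0.  -0.   0.2 -0.2 -0.1  0.1]
plate edge px crop [array([49., 41.]), array([610., 107.])]
plate edge px crop [array([ 29., 236.]), array([600., 302.])]
bar [503.13332884 180.47102591   7.5       ] [-58.58219084 137.80310113   0.        ] yaw of +y axis 0.4019682061964486
side px [285.53071916 187.26573317]
side px [310.36787388 207.96835417]
side px [297.41362177 197.17368947]
jig side px [309.41000584 229.56826971]
jig side px [313.17320591 255.59865861]
jig side px [316.40163417 273.40432636]
[[ 0.899 -0.438 -0.001]
 [-0.438 -0.899 -0.001]
 [ 0.     0.002 -1.   ]]
```

View pics/c3.png

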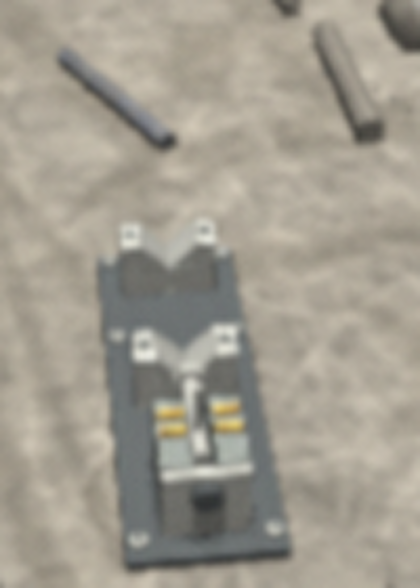

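The side crop agrees with the top-view fit to about 2 mm. It shows the bar ends at (60,55) and (172,140), the V-caps at about y=233 and the pin by the ribs. Time to set out.

```bash
python3 -m creep '{"slide":[[0.037,0.029,0],[0.074,0.058,0],[0.111,0.087,0],[0.149,0.116,0],[0.187,0.146,0]],"rot":[[0,0,0],[0,0,0],[0,0,0],[0,0,0],[0,0,0]],"fingers":[1,1,1,1,1]}'
python3 -m creep '{"slide":[[0.037,0.029,0],[0.074,0.058,0],[0.111,0.087,0],[0.149,0.116,0],[0.187,0.146,0]],"rot":[[0,0,0],[0,0,0],[0,0,0],[0,0,0],[0,0,0]],"fingers":[1,1,1,1,1]}'
python3 -m creep '{"slide":[[0,0,0.025],[0,0,0.05],[0,0,0.07],[0,0,0.085],[0,0,0.095]],"rot":[[0,0,0.143],[0,0,0.286],[0,0,0.429],[0,0,0.572],[0,0,0.715]],"fingers":[1,1,1,1,1]}'
```

```text
clock: 0.6
position: [399.9, 392.0, 245.3]
tool_rot: [0.975, -0.224, -0.0, 0.0]
wrist_force: [0.2, 0.4, 0.7]
grip_width: 87.5
clock: 1.1
position: [504.2, 179.0, 245.5]
tool_rot: [0.975, -0.224, -0.0, -0.0]
wrist_force: [0.7, 1.1, 0.4]
grip_width: 87.5
clock: 1.6
position: [503.2, 180.1, 149.0]
tool_rot: [0.833, -0.554, -0.0, 0.001]
wrist_force: [-0.5, 0.0, 0.8]
grip_width: 87.5
```

```bash
python3 -m creep '{"slide":[[0,0,0.035],[0,0,0.07],[0,0,0.10],[0,0,0.118],[0,0,0.126]],"rot":[[0,0,0],[0,0,0],[0,0,0],[0,0,0],[0,0,0]],"fingers":[1,1,1,1,1]}'
python3 -m creep '{"slide":[[0,0,0],[0,0,0],[0,0,0],[0,0,0],[0,0,0]],"rot":[[0,0,0],[0,0,0],[0,0,0],[0,0,0],[0,0,0]],"fingers":[0.5,0.3,0.2,0.1,0]}' 30
python3 -m creep '{"slide":[[0,0,0],[0,0,0],[0,0,0],[0,0,0],[0,0,0]],"rot":[[0,0,0],[0,0,0],[0,0,0],[0,0,0],[0,0,0]],"fingers":[0,0,0,0,0]}' 50
```

```text
clock: 2.1
position: [502.7, 179.8, 22.5]
tool_rot: [0.834, -0.551, -0.001, 0.002]
wrist_force: [-0.0, 0.0, -0.3]
grip_width: 87.8
clock: 2.6
position: [504.2, 181.0, 25.3]
tool_rot: [0.834, -0.551, 0.0, -0.001]
wrist_force: [-0.3, 0.4, -0.2]
grip_width: 53.4
clock: 3.1
position: [503.9, 180.7, 24.5]
tool_rot: [0.834, -0.551, -0.0, 0.0]
wrist_force: [-0.7, 0.3, 0.9]
grip_width: 13.7
```

```bash
python3 -m creep '{"slide":[[0,0,0],[0,0,0]],"rot":[[0,0,0],[0,0,0]],"fingers":[0,0]}' 50
python3 - <<'E'
from h import *
im=grab_frame("side");s=observe();print(s["position"],s["grip_width"],s["qpos"])
crop("side",im,240,120,360,240,5,"pics/g1.png")
E
```

```text
clock: 3.3
position: [503.8, 180.7, 24.5]
tool_rot: [0.834, -0.551, -0.0, 0.0]
wrist_force: [-0.4, -0.7, 0.3]
grip_width: 13.5
[503.84024533 180.72866398  24.50850273] 13.883023263833483 [ 7.10870134e-01  3.82998535e-01 -5.52909888e-01 -1.28454350e-05
 -6.35003982e-01 -3.07890967e-01]
```

View pics/g1.png

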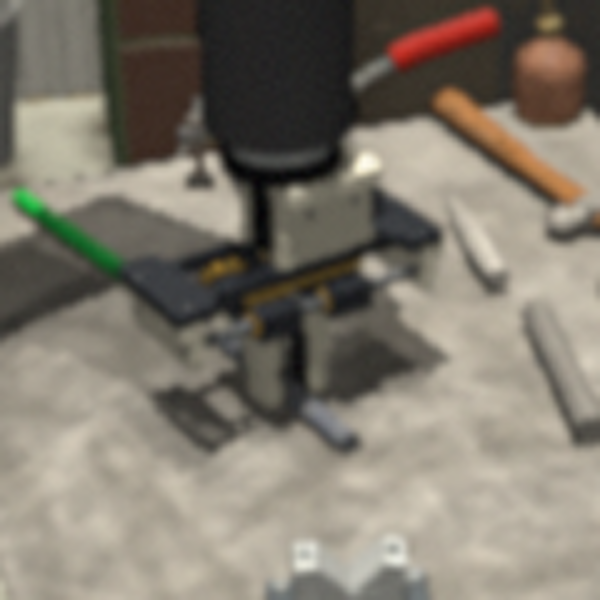

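The picture shows the bar between the fingertips at about (310,410), but only just held: the tips sit at z≈5.5. I'll regrip 4 mm lower.

```bash
python3 -m creep '{"slide":[[0,0,0],[0,0,0],[0,0,0.002],[0,0,0.004],[0,0,0.004]],"rot":[[0,0,0],[0,0,0],[0,0,0],[0,0,0],[0,0,0]],"fingers":[0.35,0.35,0.35,0.35,0.35]}' 50
python3 -m creep '{"slide":[[0,0,0],[0,0,0],[0,0,0],[0,0,0],[0,0,0]],"rot":[[0,0,0],[0,0,0],[0,0,0],[0,0,0],[0,0,0]],"fingers":[0,0,0,0,0]}' 50
python3 -m creep '{"slide":[[0,0,-0.005],[0,0,-0.02],[0,0,-0.04],[0,0,-0.065],[0,0,-0.08]],"rot":[[0,0,0],[0,0,0],[0,0,0],[0,0,0],[0,0,0]],"fingers":[0,0,0,0,0]}' 50
python3 -m creep '{"slide":[[0,0,0],[0,0,0]],"rot":[[0,0,0],[0,0,0]],"fingers":[0,0]}' 50
python3 - <<'E'
from fit import *
s=observe();M=R.from_quat(s["tool_rot"]).as_matrix();print(s["position"],s["grip_width"],M.round(3))
t=J(r.x,(0,10,120));d=np.array(t)-s["position"];print(t,"tool slide",M.T@d,"rot about z",np.arctan2(M[1,0],M[0,0])-(r.x[2]-np.pi/2))
E
```

```text
clock: 3.85
position: [503.7, 180.6, 20.2]
tool_rot: [0.834, -0.551, -0.0, 0.0]
wrist_force: [0.6, -0.7, -0.5]
grip_width: 30.3
clock: 4.35
position: [503.9, 180.8, 20.6]
tool_rot: [0.834, -0.551, 0.0, -0.0]
wrist_force: [-0.5, 0.4, 0.4]
grip_width: 14.0
clock: 4.85
position: [504.2, 181.0, 102.4]
tool_rot: [0.834, -0.551, 0.0, -0.001]
wrist_force: [1.6, 0.4, -1.8]
grip_width: 13.8
clock: 5.05
position: [503.6, 180.7, 100.5]
tool_rot: [0.834, -0.551, -0.0, -0.0]
wrist_force: [-0.6, 0.3, -2.9]
grip_width: 13.9
[503.63417118 180.67024193 100.47431492] 13.882985944728075 [[ 0.392 -0.92   0.   ]
 [-0.92  -0.392  0.   ]
 [-0.    -0.    -1.   ]]
[np.float64(494.89651449481704), np.float64(-90.2474262014935), 120] tool slide [245.81663368 114.19996675 -19.66042024] rot about z 0.5038704178585818
```

```bash
python3 -m creep '{"slide":[[0.02,0.009,-0.01],[0.06,0.028,-0.02],[0.102,0.047,-0.02],[0.145,0.066,-0.02],[0.18,0.083,-0.02]],"rot":[[0,0,0],[0,0,0],[0,0,0],[0,0,0],[0,0,0]],"fingers":[0,0,0,0,0]}' 50
python3 -m creep '{"slide":[[0.025,0.012,0],[0.045,0.021,0],[0.06,0.028,0],[0.065,0.031,0],[0.065,0.031,0]],"rot":[[0,0,0.12],[0,0,0.24],[0,0,0.36],[0,0,0.46],[0,0,0.504]],"fingers":[0,0,0,0,0]}' 50
python3 -m creep '{"slide":[[0,0,0],[0,0,0]],"rot":[[0,0,0],[0,0,0]],"fingers":[0,0]}' 50
python3 - <<'E'
from fit import *
s=observe();M=R.from_quat(s["tool_rot"]).as_matrix();print(s["position"],s["grip_width"])
t=J(r.x,(0,10,120));d=np.array(t)-s["position"];print("tool slide",M.T@d,"rot about z",np.arctan2(M[1,0],M[0,0])-(r.x[2]-np.pi/2))
a=cv2.resize(grab_frame("top")[170:260,335:465],None,fx=5,fy=5,interpolation=2)
b=cv2.resize(grab_frame("side")[180:300,260:380],None,fx=4,fy=4,interpolation=2)
c=np.zeros((480,650+480,3),np.uint8);c[:450,:650]=a;c[:,650:]=b
cv2.imwrite("pics/j1.png",cv2.resize(c,None,fx=.7,fy=.7,interpolation=cv2.INTER_AREA))
E
```

```text
clock: 5.55
position: [496.8, -19.5, 119.4]
tool_rot: [0.834, -0.551, -0.001, 0.001]
wrist_force: [0.4, -0.2, -1.9]
grip_width: 14.1
clock: 6.05
position: [493.8, -90.4, 119.0]
tool_rot: [-0.668, 0.744, 0.001, -0.001]
wrist_force: [-0.2, -0.1, -2.0]
grip_width: 14.0
clock: 6.25
position: [494.6, -89.4, 119.7]
tool_rot: [-0.671, 0.741, 0.0, -0.001]
wrist_force: [-0.3, 0.3, -1.5]
grip_width: 13.8
[494.56608856 -89.35357594 119.69582071] 13.758480995619502
tool slide [ 0.8566884  -0.41716244 -0.30452441] rot about z 0.0016258042743750867
```

View pics/j1.png

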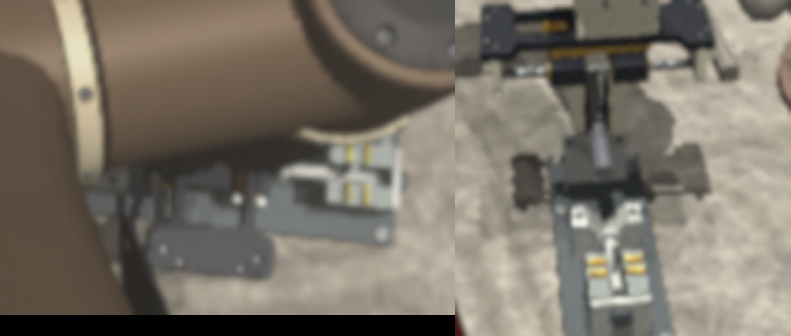

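The side view shows the bar held over the jig, with its stop-side end at about (602,165) in the composite. I'll check that against the predicted position.

```bash
python3 - <<'E'
from fit import *
f=lambda q:(((w2px("side",J(r.x,q))-[260,180])*4+[650,0])*.7).round(1)
for q in [(0,11-75.5,107),(0,11-75.5,99.5),(0,11-75.5,114.5),(-7.5,-64.5,107),(7.5,-64.5,107),(0,-44.5,114.5)]: print(q,f(q))
im=cv2.imread("pics/j1.png")[100:200,560:650]
cv2.imwrite("pics/j1c.png",cv2.resize(im,None,fx=6,fy=6,interpolation=2))
E
```

```text
(0, -64.5, 107) [605.  170.1]
(0, -64.5, 99.5) [605.1 177.1]
(0, -64.5, 114.5) [605.  163.1]
(-7.5, -64.5, 107) [596.  170.7]
(7.5, -64.5, 107) [614.  169.5]
(0, -44.5, 114.5) [602.7 148.2]
```

View pics/j1c.png

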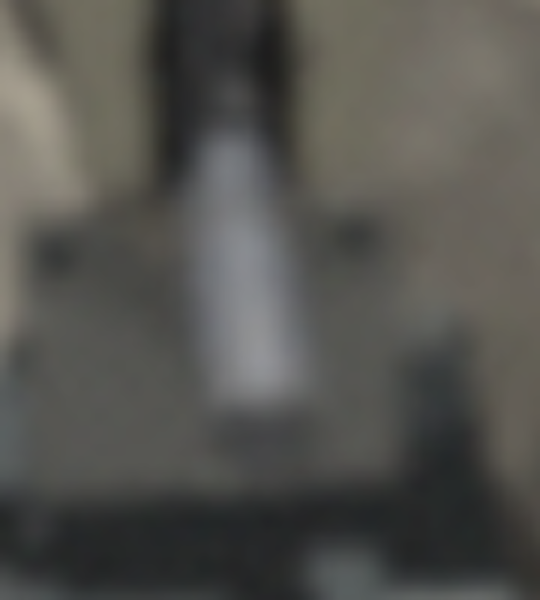

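The bar appears about 2 mm towards jig −x and 3 mm low or nearer the stop. I'll correct that, then descend and watch the forces.

```bash
python3 -m creep '{"slide":[[-0.002,-0.0015,0.015],[-0.002,-0.0015,0.03],[-0.002,-0.0015,0.045],[-0.002,-0.0015,0.055],[-0.002,-0.0015,0.058]],"rot":[[0,0,0],[0,0,0],[0,0,0],[0,0,0],[0,0,0]],"fingers":[0,0,0,0,0]}' 50
python3 -m creep '{"slide":[[0,0,0.001],[0,0,0.002],[0,0,0.003],[0,0,0.003],[0,0,0.003]],"rot":[[0,0,0],[0,0,0],[0,0,0],[0,0,0],[0,0,0]],"fingers":[0,0,0,0,0]}' 50
```

```text
clock: 6.85
position: [496.1, -87.4, 61.5]
tool_rot: [-0.671, 0.742, 0.001, -0.001]
wrist_force: [-0.8, -0.5, -1.9]
grip_width: 13.8
clock: 7.35
position: [497.0, -87.5, 59.9]
tool_rot: [-0.671, 0.742, -0.0, 0.0]
wrist_force: [0.8, -0.3, -1.7]
grip_width: 14.1
```

```bash
for i in 1 ; do python3 -m creep '{"slide":[[0,0,0.0005],[0,0,0.001],[0,0,0.001]],"rot":[[0,0,0],[0,0,0],[0,0,0]],"fingers":[0,0,0]}' 50
python3 -m creep '{"slide":[[0,0,0.0005],[0,0,0.001],[0,0,0.001]],"rot":[[0,0,0],[0,0,0],[0,0,0]],"fingers":[0,0,0]}' 50
python3 -m creep '{"slide":[[0,0,0.0005],[0,0,0.001],[0,0,0.001]],"rot":[[0,0,0],[0,0,0],[0,0,0]],"fingers":[0,0,0]}' 50; done
```

```text
clock: 7.65
position: [496.7, -87.5, 58.5]
tool_rot: [-0.671, 0.742, 0.0, -0.0]
wrist_force: [0.2, -0.7, -1.9]
grip_width: 14.0
clock: 7.95
position: [496.7, -87.5, 57.5]
tool_rot: [-0.671, 0.742, 0.0, -0.0]
wrist_force: [0.1, 0.3, -2.0]
grip_width: 13.5
clock: 8.25
position: [496.7, -87.5, 56.5]
tool_rot: [-0.671, 0.742, 0.0, -0.0]
wrist_force: [0.4, -0.8, -1.7]
grip_width: 13.6
```

```bash
python3 -m creep '{"slide":[[0,0,0.0005],[0,0,0.001],[0,0,0.001]],"rot":[[0,0,0],[0,0,0],[0,0,0]],"fingers":[0,0,0]}' 50
python3 -m creep '{"slide":[[0,0,0.0005],[0,0,0.001],[0,0,0.001]],"rot":[[0,0,0],[0,0,0],[0,0,0]],"fingers":[0,0,0]}' 50
```

```text
clock: 8.55
position: [497.0, -87.5, 55.7]
tool_rot: [-0.671, 0.742, -0.0, 0.0]
wrist_force: [0.1, 0.1, 0.2]
grip_width: 13.8
clock: 8.85
position: [497.1, -87.5, 55.6]
tool_rot: [-0.671, 0.742, -0.0, 0.0]
wrist_force: [-3.7, 0.1, 11.4]
grip_width: 13.9
```

Contact came at z=55.6, just as predicted, and the lateral force is small. I'll let the bar settle in the Vs by releasing it briefly, then regrip.

```bash
python3 -m creep '{"slide":[[0,0.0003,-0.0005],[0,0.0003,-0.0005],[0,0.0003,-0.0005],[0,0.0003,-0.0005],[0,0.0003,-0.0005]],"rot":[[0,0,0],[0,0,0],[0,0,0],[0,0,0],[0,0,0]],"fingers":[0.35,0.35,0.35,0.35,0.35]}' 50
python3 -m creep '{"slide":[[0,0,0],[0,0,0],[0,0,0],[0,0,0],[0,0,0]],"rot":[[0,0,0],[0,0,0],[0,0,0],[0,0,0],[0,0,0]],"fingers":[0,0,0,0,0]}' 50
python3 -m creep '{"slide":[[0,0,0],[0,0,0]],"rot":[[0,0,0],[0,0,0]],"fingers":[0,0]}' 50
python3 - <<'E'
from fit import *
for i in range(4):
  b=grab_frame("side");s=observe();print(s["position"],s["wrist_force"],s["moment"],s["grip_width"])
crop("side",b,280,205,360,290,7,"pics/k1.png")
E
```

```text
clock: 9.35
position: [496.4, -87.5, 54.9]
tool_rot: [-0.671, 0.742, 0.0, -0.0]
wrist_force: [0.7, -0.9, -0.0]
grip_width: 30.5
clock: 9.85
position: [497.0, -87.4, 55.2]
tool_rot: [-0.671, 0.742, -0.0, 0.0]
wrist_force: [2.5, -0.4, -1.2]
grip_width: 13.6
clock: 10.05
position: [496.9, -87.4, 55.2]
tool_rot: [-0.671, 0.742, -0.0, 0.0]
wrist_force: [3.6, -0.8, -0.5]
grip_width: 14.0
[496.9748424  -87.40199044  55.21470518] [ 3.29538446 -0.41741974 -1.13672176] [-0.12755162 -1.1885557  -0.01654816] 13.793002560119632
[496.9691154  -87.36932934  55.22965662] [ 3.14974896 -0.45980542 -0.7219102 ] [-0.11455526 -1.30732317 -0.00515118] 14.0105242845699
[496.97422056 -87.38912455  55.23542068] [ 3.80981145 -0.99996201 -0.54301785] [-0.08179243 -1.2855103  -0.04357659] 14.138365515396318
[496.9414471  -87.37777793  55.20951414] [ 3.8151026  -0.35550359 -0.86474229] [-0.08822104 -1.35077023  0.06335443] 13.99487554104775
```

View pics/k1.png

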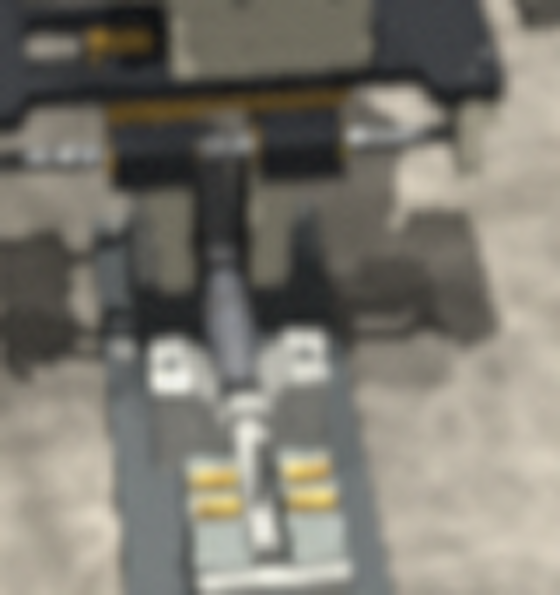

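The bar is seated between the caps, its end at (238,375) and the plunger head at (245,400). There is no lengthwise force, so it is clear of the plunger. Next I advance to find contact.

```bash
python3 -m creep '{"slide":[[0.001,-0.0002,0],[0.002,-0.0002,0],[0.003,-0.0002,0],[0.004,-0.0002,0],[0.004,-0.0002,0]],"rot":[[0,0,0],[0,0,0],[0,0,0],[0,0,0],[0,0,0]],"fingers":[0,0,0,0,0]}' 50
python3 -m creep '{"slide":[[0.001,0,0],[0.002,0,0],[0.002,0,0]],"rot":[[0,0,0],[0,0,0],[0,0,0]],"fingers":[0,0,0]}' 50
python3 -m creep '{"slide":[[0.001,0,0],[0.002,0,0],[0.002,0,0]],"rot":[[0,0,0],[0,0,0],[0,0,0]],"fingers":[0,0,0]}' 50
```

```text
clock: 10.75
position: [496.5, -91.5, 55.2]
tool_rot: [-0.671, 0.742, -0.0, 0.0]
wrist_force: [3.5, 1.8, 1.5]
grip_width: 14.3
clock: 11.05
position: [496.4, -93.5, 55.2]
tool_rot: [-0.671, 0.742, -0.0, 0.0]
wrist_force: [3.7, 1.1, 1.2]
grip_width: 14.2
clock: 11.35
position: [496.2, -95.5, 55.2]
tool_rot: [-0.671, 0.742, -0.0, 0.0]
wrist_force: [4.4, 2.1, 1.6]
grip_width: 13.7
```

```bash
python3 -m creep '{"slide":[[0.001,-0.0005,0],[0.001,-0.0005,0],[0.001,-0.0005,0]],"rot":[[0,0,0],[0,0,0],[0,0,0]],"fingers":[0,0,0]}' 50
python3 -m creep '{"slide":[[0.001,0,0],[0.001,0,0],[0.001,0,0]],"rot":[[0,0,0],[0,0,0],[0,0,0]],"fingers":[0,0,0]}' 50
python3 -m creep '{"slide":[[0.001,0,0],[0.001,0,0],[0.001,0,0]],"rot":[[0,0,0],[0,0,0],[0,0,0]],"fingers":[0,0,0]}' 50
```

```text
clock: 11.65
position: [496.2, -96.5, 55.1]
tool_rot: [-0.671, 0.742, 0.0, -0.0]
wrist_force: [3.9, 1.3, 3.5]
grip_width: 13.5
clock: 11.95
position: [496.1, -97.5, 55.1]
tool_rot: [-0.67, 0.742, 0.0, -0.0]
wrist_force: [2.8, 3.5, 4.1]
grip_width: 13.9
clock: 12.25
position: [496.0, -98.5, 55.1]
tool_rot: [-0.671, 0.742, 0.0, -0.0]
wrist_force: [2.4, 4.7, 4.2]
grip_width: 13.7
```

```bash
python3 -m creep '{"slide":[[0.001,0,0],[0.002,0,0],[0.003,0,0],[0.0035,0,0],[0.0035,0,0]],"rot":[[0,0,0],[0,0,0],[0,0,0],[0,0,0],[0,0,0]],"fingers":[0,0,0,0,0]}' 60
python3 -m creep '{"slide":[[0.001,0,0],[0.002,0,0],[0.003,0,0],[0.003,0,0],[0.003,0,0]],"rot":[[0,0,0],[0,0,0],[0,0,0],[0,0,0],[0,0,0]],"fingers":[0,0,0,0,0]}' 60
python3 - <<'E'
from fit import *
F=[];P=[]
for i in range(6):
  b=grab_frame("side");s=observe();F.append(s["wrist_force"]);P.append(s["position"])
print(np.mean(F,0),np.mean(P,0),s["moment"],s["grip_width"])
crop("side",b,290,225,345,290,9,"pics/l1.png")
E
```

```text
clock: 12.75
position: [495.8, -101.4, 55.1]
tool_rot: [-0.67, 0.742, 0.0, 0.0]
wrist_force: [1.3, 6.9, 4.2]
grip_width: 13.9
clock: 13.25
position: [495.5, -104.2, 55.1]
tool_rot: [-0.67, 0.742, 0.0, 0.0]
wrist_force: [0.5, 10.1, 4.9]
grip_width: 13.9
[1.83664856 9.75066257 5.13614622] [ 495.48144008 -104.13797973   55.06885272] [ 3.81892208 -0.57362531  0.07054141] 13.702615349291543
```

View pics/l1.png

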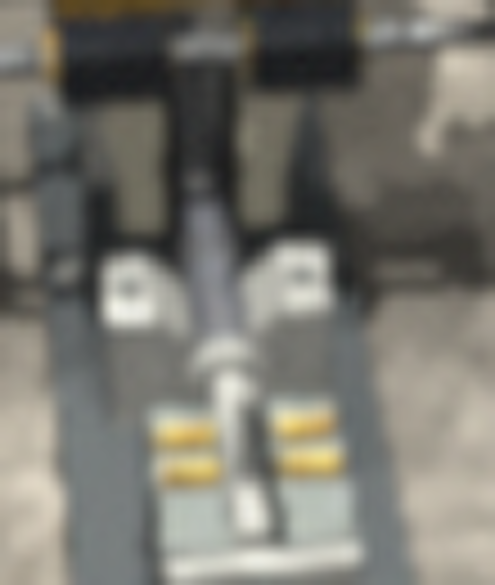

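Force and travel put the plunger at about 6.3–7 mm. I'll add 1 mm and check the pin in the top view.

```bash
python3 -m creep '{"slide":[[0.0005,0,0],[0.001,0,0],[0.001,0,0],[0.001,0,0],[0.001,0,0]],"rot":[[0,0,0],[0,0,0],[0,0,0],[0,0,0],[0,0,0]],"fingers":[0,0,0,0,0]}' 60
python3 - <<'E'
from fit import *
F=[];P=[]
for i in range(6):
  b=grab_frame("side");s=observe();F.append(s["wrist_force"]);P.append(s["position"])
t=grab_frame("top")
print(np.mean(F,0),np.mean(P,0),s["grip_width"])
C=np.zeros((520,800,3),np.uint8)
C[:,:400]=cv2.resize(b[240:292,297:337],(400,520),interpolation=2)
C[:240,400:]=cv2.resize(t[205:235,410:460],(400,240),interpolation=2)
t0=cv2.imread("pics/top0.png");C[260:500,400:]=cv2.resize(t0[205:235,410:460],(400,240),interpolation=2)
cv2.imwrite("pics/m1.png",C)
for d in(0,5,8,11):
  y=-120-d
  print(d,[((w2px("side",J(r.x,(0,y,z)))-[297,240])*10).round() for z in(58,79)],[((w2px("top",J(r.x,(0,y,z)))-[410,205])*8+[400,0]).round() for z in(58,79)])
E
```

```text
clock: 14.05
position: [495.4, -104.9, 55.1]
tool_rot: [-0.67, 0.742, 0.0, 0.001]
wrist_force: [1.0, 11.7, 5.1]
grip_width: 13.8
[ 1.2471553  11.84081902  5.23679726] [ 495.40131818 -104.92143018   55.07163269] 13.697212736058832
0 [array([190., 328.]), array([190., 261.])] [array([589., 116.]), array([611., 108.])]
5 [array([193., 344.]), array([193., 276.])] [array([604., 118.]), array([626., 109.])]
8 [array([194., 353.]), array([194., 285.])] [array([613., 119.]), array([636., 110.])]
11 [array([195., 363.]), array([195., 295.])] [array([622., 120.]), array([645., 111.])]
```

View pics/m1.png

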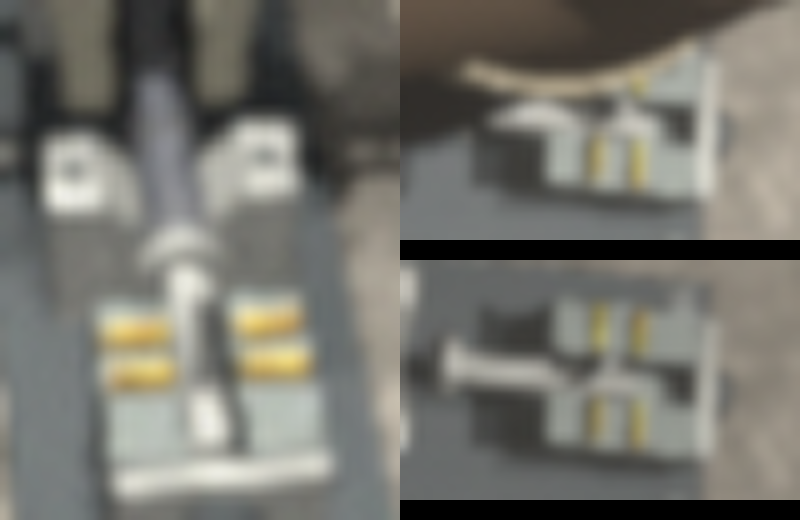

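```bash
python3 -c "
from station import *
s=observe();print(s['position'],s['wrist_force'],s['joint_vel'].round(3));print(hand_in())"
```

```text
[ 495.41063082 -104.92453764   55.06437637] [ 1.84494298 11.91738236  5.51547687] [ 0.    -0.     0.001  0.     0.    -0.   ]
the job is handed in; nothing more can be done
None
```

I laid the bar in both V-blocks clear of the plunger, then slid it against the stop. I handed in with it held still and pressed, about 14 s into the 42 s allowed. No verdict came back.

- **Seating:** contact with the Vs came at TCP height 55.6 mm, as predicted. I released briefly so the bar could settle, then regripped. There was no lengthwise force at that point, so the end was clear of the plunger.
- **Pressing:** I felt the plunger at about TCP y = −97 mm and pushed on to −104.9 mm, an estimated plunger travel of 7.7–8 mm.
- **Force:** the final wrist force along the bar was about 11.8 N. I take roughly 1.5–2 N of that to be friction in the Vs, leaving about 10 N on the spring. The last reading showed the arm at rest.
- **Pin check:** this was weaker. In the top view the pin had moved about 17 pixels, or 5.5–8 mm, which fits it standing between the ribs. The picture was too blurred to confirm it on its own, so I relied on the force and travel, which agree.
- **Residual loads:** about 5 N upward and 1–2 N sideways remained on the wrist as the bar bore on the Vs.
- **Other tools:** I never touched the other tools or the green look-alike.

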